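# Make up two polishing kits at the jeweller's bench

## Task

Make up two polishing kits from the stock on the bench. Blue tray: the green compound bar in the long bay and the black wheel in the square bay. Yellow tray: the red compound bar in the long bay at one end, the white wheel in the middle bay and the amber jar, upright, in the short bay at the other end; everything sits flat on the floor of its own bay, and the white bar and the orange wheel stay where they are.

Things in the scene. Friction and masses are not known exactly. Their poses are not given: they have to be found in the camera images.
- blue_tray: Blue plastic kit tray with two bays, 174 mm long, 74 mm wide. Fixed to the bench. Bay floor 5 mm, rim and dividers 13 mm above the bench, walls 4 mm thick. Origin: centre of the underside, at bench level; y along the tray, x across, z up. Bays are 66 mm across, centred at x = 0. Long bay: 96 mm long, centred at y = -35 mm. Square bay: 66 mm long, centred at y = +50 mm.
- yellow_tray: Yellow kit tray, three bays in a row, 234 x 74 mm. Fixed to the bench. Bay floor 5 mm, rim and dividers 13 mm above the bench, walls 4 mm thick. Origin: centre of the underside, at bench level; y along the tray, x across, z up. Bays are 66 mm across, centred at x = 0. Long bay: 96 mm, -y end, centre at y = -65 mm. Middle: 66 mm, at y = +20 mm. Short: 56 mm, +y end, at y = +85 mm.
- green_bar: Green bar of polishing compound with a narrow white paper band round it, a block 60 mm long, 28 mm wide, 28 mm high, lying flat, 90 g. Origin: centre of the underside; y along its length, x across it, z up.
- red_bar: Red bar of polishing compound with a narrow white paper band round it, a block 60 mm long, 28 mm wide, 28 mm high, lying flat, 90 g. Origin: centre of the underside; y along its length, x across it, z up.
- white_bar: White bar of polishing compound with a narrow white paper band round it, a block 60 mm long, 28 mm wide, 28 mm high, lying flat, 90 g. Origin: centre of the underside; y along its length, x across it, z up. Not wanted in either kit: to be left where it lies.
- black_wheel: Black polishing wheel lying flat, a disc 46 mm in diameter and 26 mm high with a small brass eyelet flush in the middle of the top, 50 g. Origin: centre of the underside; z up along its axle.
- white_wheel: White (off-white) polishing wheel lying flat, a disc 46 mm in diameter and 26 mm high with a small brass eyelet flush in the middle of the top, 50 g. Origin: centre of the underside; z up along its axle.
- orange_wheel: Orange polishing wheel lying flat, a disc 46 mm in diameter and 26 mm high with a small brass eyelet flush in the middle of the top, 50 g. Origin: centre of the underside; z up along its axle. Not wanted in either kit: to be left where it lies.
- jar: Small closed amber glass jar with a paper label and a brass-coloured cap, standing upright, 40 mm in diameter, 45 mm high, 110 g. Origin: centre of the underside; z up.
There are look-alikes about, which are no part of the job. Several things have the shape of the red_bar; the one meant has the colours described above.

How it is judged:
By the outcome, as a careful person would: the job done as asked, in the order asked, and still so for the second after the job is handed in, with the robot touching nothing.
It also fails if it takes over 115 s, if anything falls off the work surface, if the arm or the gripper's body presses on something with over 40 N, if the wrist force passes 120 N, or if a joint passes its speed limit or range.

## Robot

A 7-joint arm with a two-finger parallel gripper is mounted at the origin on the work surface. World frame = base frame: x ahead of the robot, y to its left, z up, the work surface at z = 0. Lengths are in m, angles in rad, forces in N, time in s.
With the tool pointing down it reaches from about 0.425 to 0.925 m from the base axis. Payload 6.8 kg.
Tool frame: the origin (TCP) lies between the finger pads; the fingertips stand 14 mm ahead of it and the grasp point (between the pads) lies 5 mm behind it; z points along the fingers, y is the line along which they close (so a half turn about z gives the same grasp; the last joint's range is limited). The gripper opens to 85 mm and grips with 20 to 120 N. Pads are 22 mm wide; open, the fingers measure 114 mm over their backs; the gripper's body (76 mm by 85 mm) begins 54 mm behind the grasp point. The pads swing forward as they close: fully open they stand 13 mm farther back than shut.
Start: joints at [-1.32, 0.477, 0.022, 1.555, -0.011, 1.109, -0.083], TCP at [0.237, 0.632, 0.245] pointing down, gripper open.
Joint ranges: [-2.96, 2.96], [-0.34, 2.1], [-1.41, 1.46], [0.24, 2.44], [-1.37, 4.51], [0.17, 1.92], [-2.96, 2.96]. Speed limits (rad/s): [2.39, 2.39, 3.14, 3.14, 3.14, 3.14, 3.14].

## Interface

Orientations are given as a rotation vector (axis times angle).
In Python, from bench import r, eyes, ticket gives the robot as it stands. The module is installed in compiled form; this text tells all that it offers.
- The arm moves only by the tool arm_command, never from a script. Its argument "plan" is text: rows parted by semicolons, each of 4 numbers parted by spaces: the shift along the tool's x, y, z in m, then the turn about the tool's z in degrees. In form: tx ty tz yaw; .... A call has 1 to 20 rows; each row shifts and turns the commanded pose from where the row before left it, along the tool's axes as they then stand; what a row does not reach is not made up. A row lasts 1/8 s, in which the tool goes at most 62.5 mm and 10.7 degrees, less where a joint would pass 70% of its speed; a pose out of reach is approached as far as the arm can. A call is refused whole if a number of a shift passes 0.0625 or a number of a turn 10.7, either way. A call with a gripper value outside its range is refused whole. "hand" is the closure, from -1 (fully open) to 1 (shut), set as the call begins (left out, the last holds). The fingers move at their own pace and stop on an object; "grip_force" is the grip in N (left out, the last holds). Time passes only in rows, so rows that do not move let the fingers close. It gives the time, the measured TCP pose, the force, the opening and the grip force at its end, in the units of the state.
- r.get_obs(): the state, without advancing time (a new reading comes with each control period).
- eyes.grab_frame(name): name is "scene" or "top" or "wrist"; returns (picture, depth): 420x560x3 uint8, red, green, blue; 420x560 float32, m along the optical axis (not along the pixel's ray), 0 where there is no reading.
- eyes.calibration(name): a dict with "fov_y" (degrees; the focal length in pixels is half the picture's height over the tangent of half this angle, whatever the lens; pixels are square), "cx", "cy" (the principal point, pixels), "origin" and "attitude" of the camera in the world; the wrist camera has in their place "tool_from_camera" (4x4, takes a point from camera to tool coordinates, whose origin is the TCP and whose axes are the flange's). Camera axes: x right, y up, looking along -z (the intrinsics and any distortion apply to the point x, -y, -z); pixel columns grow to the right and rows downward; lengths in m; the calibration is good to about 2 mm. The wrist camera is an equidistant fisheye: a pixel r from the principal point sees the ray r / f radians off the axis. A picture is of the moment at which its call begins: read the wrist's pose just before it. calibration takes no time and is no camera call.
- ticket.hand_in(): hands the job in; it is judged then, once.
The state is a dict: "clock": time; "joints": joint angles; "qvel": joint speeds; "tau": joint torques, N m; "tcp_pos": TCP position; "orientation": TCP orientation; "contact_force": force on the tool from outside, world axes, zero at the start; "moment": the same for the moment, N m; "grip_width": finger opening in m; "gripper_force": force on a finger pad.
Only numpy, scipy, OpenCV 4.12 (cv2) and the standard library are available. Lean on these libraries where they do the work, as an engineer would, in place of code of your own. Each camera call takes 0.05 s, during which the arm holds its last target. There are 200 camera calls.

## Working session

There is one attempt and no reset: what is moved stays moved. The work goes in short steps, Python scripts to look and compute and a tool call to move; the robot and the scene stay as the last step left them, time stands still between calls to the robot, and variables do not carry over. Pictures are saved under pics/ and viewed, at most 14 in all, crops included, and the job is handed in when it is done.

Besides the shell and the picture viewer there is one more tool, called after "Call:" by a JSON object that holds its "method" and its "body", one argument or row to a line. arm_command: Moves the arm, as the interface text tells. Its arguments: {"type":"object","properties":{"plan":{"type":"string"},"hand":{"type":"number"},"grip_force":{"type":"number"}},"required":["plan"]}

```bash
mkdir -p pics; ls; python3 - <<'E'
from bench import r,eyes,ticket
import cv2,numpy as np
np.set_printoptions(precision=4,suppress=True)
print(r.get_obs())
for n in("top","scene","wrist"):
    print(n,eyes.calibration(n))
for n in("top","scene"):
    p,d=eyes.grab_frame(n); cv2.imwrite(f"pics/{n}0.png",cv2.cvtColor(p,cv2.COLOR_RGB2BGR)); np.save(f"{n}0.npy",d)
E
```

```text
pics
{'clock': 0.0, 'joints': array([-1.3201,  0.4778,  0.0223,  1.5565, -0.0115,  1.1093, -0.0831]), 'qvel': array([-0.0019, -0.0004, -0.0014,  0.0012, -0.0001,  0.0018, -0.0027]), 'tau': array([  0.0009, -59.6465,   1.6082, -28.1194,   0.0124,   0.0096,
         0.    ]), 'tcp_pos': array([0.2368, 0.6315, 0.2443]), 'orientation': array([-0.5606, -3.091 ,  0.0029]), 'contact_force': array([-0.6924,  0.5103, -0.303 ]), 'moment': array([-0.0194,  0.0119,  0.0117]), 'gripper_force': 0.0, 'grip_width': 0.08587179991772272}
top {'fov_y': 57.518108296643476, 'cx': 275.96000898796177, 'cy': 214.60515381035546, 'origin': array([ 0.3476, -0.0075,  1.0299]), 'attitude': array([ 0.1513, -0.1143, -1.5644])}
scene {'fov_y': 49.34487048231405, 'cx': 282.06993276513816, 'cy': 204.63214290220878, 'origin': array([0.9385, 0.5097, 0.7349]), 'attitude': array([0.3105, 0.9219, 2.3078])}
wrist {'fov_y': 65.70646984690485, 'cx': 279.03644313588046, 'cy': 211.56830854645048, 'tool_from_camera': array([[ 0.0002,  0.9451,  0.3269,  0.0854],
       [ 1.    , -0.0003,  0.0005, -0.0008],
       [ 0.0006,  0.3269, -0.9451, -0.129 ],
       [ 0.    ,  0.    ,  0.    ,  1.    ]])}
```

View pics/top0.png

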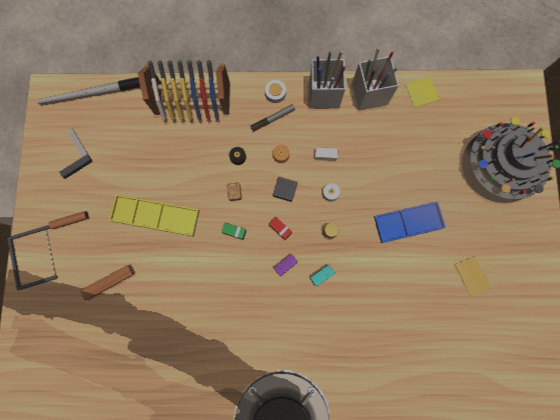

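View pics/scene0.png

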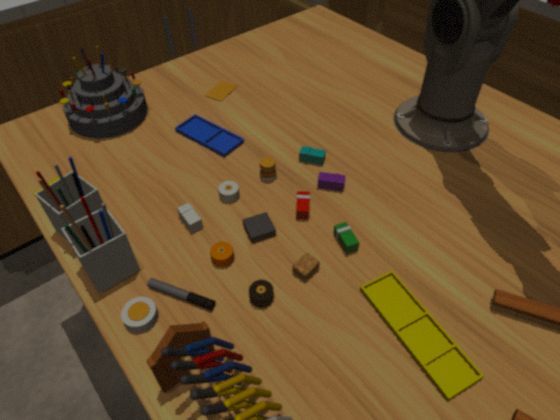

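The top view shows these candidates:
- **Red bar:** red with a white band at (280,228). Look-alikes with the same shape are green (234,231), white (326,154), purple (286,265) and teal (322,275).
- **Wheels:** black (237,155), orange (281,153) and white (331,192). The dish at (275,91) is a decoy.
- **Jar:** amber with a brass cap at (330,230).
- **Decoy blocks:** dark square (285,189) and brown block (233,192).
- **Trays:** yellow spans (112..199, ~216) with its long bay at the right end. Blue spans (376..443, ~222) with its long bay also at the right end.

Next I measure and take one close crop.

```bash
cat > h.py <<'E'
from bench import r,eyes,ticket
import cv2,numpy as np
from scipy.spatial.transform import Rotation as Ro
np.set_printoptions(precision=4,suppress=True)
def rays(n,uv,pose=None):
    """origin and ray directions (depth 1 along the axis for pinhole, unit for fisheye)"""
    c=eyes.calibration(n); f=210/np.tan(np.radians(c["fov_y"]/2))
    q=(np.asarray(uv,float)-[c["cx"],c["cy"]])/f
    if n=="wrist":
        t=np.linalg.norm(q,axis=1,keepdims=True); d=np.c_[q*np.sinc(t/np.pi),np.cos(t)]
        T=c["tool_from_camera"]; R=Ro.from_rotvec(pose["orientation"]).as_matrix()
        o=pose["tcp_pos"]+R@T[:3,3]; A=R@T[:3,:3]
    else:
        d=np.c_[q,np.ones(len(q))]; o=np.array(c["origin"]); A=Ro.from_rotvec(c["attitude"]).as_matrix()
    return o,(d*[1,-1,-1])@A.T
def onplane(n,uv,z,pose=None):
    o,d=rays(n,uv,pose); return o+d*((z-o[2])/d[:,2])[:,None]
def cloud(n,uv,dep):
    o,d=rays(n,uv); return o+d*dep[:,None]
def go(x,y,z,ydeg):
    """tool shift (after turning) and turn, to bring TCP to x,y,z with tool y along world angle ydeg (mod 180)"""
    s=r.get_obs(); R=Ro.from_rotvec(s["orientation"]).as_matrix()
    cur=np.degrees(np.arctan2(R[1,1],R[0,1])); dw=(ydeg-cur+90)%180-90
    for w in (dw,dw-180*np.sign(dw)):
        R2=Ro.from_rotvec([0,0,np.radians(w)]).as_matrix()@R
        print("yaw %.1f shift"%-w, R2.T@(np.array([x,y,z])-s["tcp_pos"]), "j7 now %.2f"%s["joints"][6])
E
python3 - <<'E'
from h import *
im=cv2.imread("pics/top0.png"); dep=np.load("top0.npy"); hsv=cv2.cvtColor(im,cv2.COLOR_BGR2HSV)
v,u=np.mgrid[:420:10,100:460:20]; m=(v>280)&(v<380)&(u>150)&(u<260)
uv=np.c_[u[m],v[m]]; P=cloud("top",uv,dep[uv[:,1],uv[:,0]]); print("bench z",np.median(P[:,2]),P[:,2].std())
box={"green":(234,231),"red":(280,228),"white_bar":(326,154),"black":(237,155),"white":(331,192),"orange":(281,153),"jar":(330,230),"yt":(155,216),"bt":(410,222),"darksq":(285,189),"brown":(233,192),"purple":(286,265),"teal":(322,275)}
vv,uu=np.mgrid[:420,:560]; A=np.c_[uu.ravel(),vv.ravel()]; C=cloud("top",A,dep.ravel()).reshape(420,560,3)
for k,(a,b) in box.items():
    R=55 if k in("yt","bt") else 18
    w=(abs(uu-a)<R)&(abs(vv-b)<R)
    Z=C[...,2]
    if k=="yt": w&=cv2.inRange(hsv,(22,120,60),(35,255,255))>0; w&=(abs(vv-b)<30)&(hsv[...,1]>200)
    elif k=="bt": w&=cv2.inRange(hsv,(105,150,40),(130,255,255))>0
    else: w&=(Z>.012)&(Z<.06)
    n,l,st,ce=cv2.connectedComponentsWithStats(w.astype(np.uint8)); i=1+np.argmax(st[1:,4]); w=l==i
    h=np.percentile(Z[w],80); t=w if k in("yt","bt") else w&(Z>h-.006)
    cn=np.argwhere(t)[:,::-1]
    (P,S,ang)=cv2.minAreaRect((onplane("top",cn,{"yt":.013,"bt":.013}.get(k,h))[:,:2]*1000).astype(np.float32))
    print(k,"h %.1f"%(h*1000),"rect",np.round(P,1),np.round(S,1),round(ang,1),"px",t.sum(),"dep centroid",C[t].mean(0)*1000, np.median(hsv[t],0))
cv2.imwrite("pics/crop0.png",cv2.resize(im[130:290,205:365],None,fx=3.7,fy=3.7,interpolation=cv2.INTER_CUBIC))
E
```

```text
bench z -0.0006830512785236387 0.0017705619965342249
green h 28.5 rect [476.7 130.7] [60. 28.] 73.1 px 238 dep centroid [476.7557 131.1584  27.0746] [ 66. 124. 133.]
red h 28.6 rect [484.3   6.9] [60.  28.6] 47.5 px 239 dep centroid [484.0885   6.9546  27.1473] [  1. 169. 162.]
white_bar h 28.7 rect [ 689.9 -117.5] [58.1 29.5] 86.2 px 222 dep centroid [ 690.9205 -117.9013   27.3444] [150.    6.  168.5]
black h 26.4 rect [686.3 125.6] [43.2 41.3] 1.0 px 207 dep centroid [686.9972 126.0107  24.919 ] [17. 57. 45.]
white h 26.4 rect [ 583.3 -130.7] [42.8 44.1] 89.1 px 224 dep centroid [ 583.4107 -130.0464   25.1372] [ 20.   5. 169.]
orange h 26.7 rect [691.4   6.3] [43.8 42.8] 89.8 px 213 dep centroid [692.0252   5.5679  25.2576] [ 16. 152. 164.]
jar h 45.8 rect [ 476.7 -125. ] [33.5 34.1] 89.0 px 158 dep centroid [ 477.1969 -125.199    44.5313] [ 23.5 121.  167. ]Traceback (most recent call last):
  File "<stdin>", line 14, in <module>
    return _wrapfunc(a, 'argmax', axis=axis, out=out, **kwds)
    return bound(*args, **kwds)
ValueError: attempt to get argmax of an empty sequence
```

```bash
python3 - <<'E'
from h import *
im=cv2.imread("pics/top0.png"); dep=np.load("top0.npy"); hsv=cv2.cvtColor(im,cv2.COLOR_BGR2HSV)
print(hsv[216,155],hsv[222,420],hsv[205,120])
vv,uu=np.mgrid[:420,:560]
for k,lo,hi,a,b in(("yt",(20,200,90),(38,255,255),155,216),("bt",(100,140,60),(130,255,255),410,222)):
    w=(cv2.inRange(hsv,lo,hi)>0)&(abs(uu-a)<60)&(abs(vv-b)<40)
    n,l,st,ce=cv2.connectedComponentsWithStats(cv2.morphologyEx(w.astype(np.uint8),cv2.MORPH_CLOSE,np.ones((3,3)))); t=l==1+np.argmax(st[1:,4])
    R=cv2.minAreaRect((onplane("top",np.argwhere(t)[:,::-1],.013)[:,:2]*1000).astype(np.float32)); print(k,np.round(R[0],1),np.round(R[1],1),round(R[2],1),cv2.boxPoints(R).round(1).tolist())
    P=cloud("top",np.argwhere(t)[:,::-1],dep[t]); print("z pct",np.percentile(P[:,2],[5,25,50,75,95])*1000)
    # profile of height/brightness along long axis to confirm dividers
    B=cv2.boxPoints(R); S=sorted([(np.linalg.norm(B[i]-B[(i+1)%4]),i) for i in range(4)])[-1][1]; e=B[(S+1)%4]-B[S]; L=np.linalg.norm(e); e/=L
    if e[1]<0:e=-e
    Q=onplane("top",np.argwhere(t)[:,::-1],.008)[:,:2]*1000-R[0]; s=Q@e; c=Q@[-e[1],e[0]]; m=abs(c)<22
    print([(int(x),int(np.median(hsv[...,2][t][m&(abs(s-x)<2.5)]))) for x in np.arange(-L/2+2,L/2,4)])
bg=np.hstack([cv2.resize(im[130:290,205:365],(560,560),interpolation=cv2.INTER_CUBIC)])
cv2.imwrite("pics/crop0.png",bg)
E
```

```text
[ 28 145 169] [113 136 159] [ 28 147 168]Traceback (most recent call last):
  File "<stdin>", line 7, in <module>
    return _wrapfunc(a, 'argmax', axis=axis, out=out, **kwds)
    return bound(*args, **kwds)
ValueError: attempt to get argmax of an empty sequence
```

```bash
cat > tr.py <<'E'
from h import *
im=cv2.imread("pics/top0.png"); dep=np.load("top0.npy"); hsv=cv2.cvtColor(im,cv2.COLOR_BGR2HSV)
vv,uu=np.mgrid[:420,:560]
for k,lo,hi,a,b in(("yt",(25,110,60),(36,255,255),155,216),("bt",(100,90,50),(130,255,255),410,222)):
    w=(cv2.inRange(hsv,lo,hi)>0)&(abs(uu-a)<60)&(abs(vv-b)<40)
    n,l,st,ce=cv2.connectedComponentsWithStats(cv2.morphologyEx(w.astype(np.uint8),cv2.MORPH_CLOSE,np.ones((3,3)))); t=l==1+np.argmax(st[1:,4])
    R=cv2.minAreaRect((onplane("top",np.argwhere(t)[:,::-1],.013)[:,:2]*1000).astype(np.float32)); B=cv2.boxPoints(R); print(k,np.round(R[0],1),np.round(R[1],1),round(R[2],1),B.round(1).tolist())
    P=cloud("top",np.argwhere(t)[:,::-1],dep[t]); print("z pct",np.percentile(P[:,2],[5,25,50,75,95])*1000)
    S=max((np.linalg.norm(B[i]-B[(i+1)%4]),i) for i in range(4))[1]; e=B[(S+1)%4]-B[S]; L=np.linalg.norm(e); e/=L
    if e[1]<0:e=-e
    Q=onplane("top",np.argwhere(t)[:,::-1],.008)[:,:2]*1000-R[0]; s=Q@e; m=abs(Q@[-e[1],e[0]])<22
    print(e,[(int(x),int(np.median(hsv[...,2][t][m&(abs(s-x)<2.5)]))) for x in np.arange(-L/2+6,L/2-4,4)])
cv2.imwrite("pics/crop0.png",cv2.resize(im[130:290,205:365],(560,560),interpolation=cv2.INTER_CUBIC))
E
python3 tr.py
```

```text
yt [521.  349.5] [234.9  74.5] 79.7 [[463.3999938964844, 240.60000610351562], [536.7000122070312, 227.3000030517578], [578.7000122070312, 458.3999938964844], [505.29998779296875, 471.70001220703125]]
z pct [ 1.0615  3.1184  4.6346  6.9927 13.1043]
[0.1787 0.9839] [(-111, 168), (-107, 169), (-103, 170), (-99, 169), (-95, 169), (-91, 169), (-87, 169), (-83, 169), (-79, 169), (-75, 169), (-71, 169), (-67, 170), (-63, 169), (-59, 169), (-55, 169), (-51, 169), (-47, 170), (-43, 169), (-39, 169), (-35, 169), (-31, 169), (-27, 168), (-23, 169), (-19, 158), (-15, 127), (-11, 168), (-7, 169), (-3, 169), (0, 169), (4, 169), (8, 169), (12, 169), (16, 169), (20, 169), (24, 169), (28, 169), (32, 169), (36, 169), (40, 169), (44, 169), (48, 168), (52, 134), (56, 131), (60, 168), (64, 169), (68, 169), (72, 169), (76, 169), (80, 169), (84, 169), (88, 168), (92, 169), (96, 168), (100, 168), (104, 168), (108, 167), (112, 113)]
bt [ 502.2 -338.5] [ 72.9 173.5] 13.3 [[446.79998779296875, -262.5], [486.70001220703125, -431.29998779296875], [557.7000122070312, -414.5], [517.7000122070312, -245.6999969482422]]
z pct [ 1.4421  3.386   4.9491  6.9613 13.2063]
[-0.2305  0.9731] [(-80, 152), (-76, 154), (-72, 155), (-68, 156), (-64, 156), (-60, 156), (-56, 157), (-52, 157), (-48, 158), (-44, 158), (-40, 159), (-36, 158), (-32, 159), (-28, 160), (-24, 160), (-20, 161), (-16, 161), (-12, 161), (-8, 161), (-4, 162), (0, 161), (3, 162), (7, 163), (11, 144), (15, 119), (19, 163), (23, 164), (27, 164), (31, 164), (35, 165), (39, 164), (43, 165), (47, 165), (51, 165), (55, 165), (59, 166), (63, 166), (67, 166), (71, 166), (75, 167), (79, 166)]
```

View pics/crop0.png

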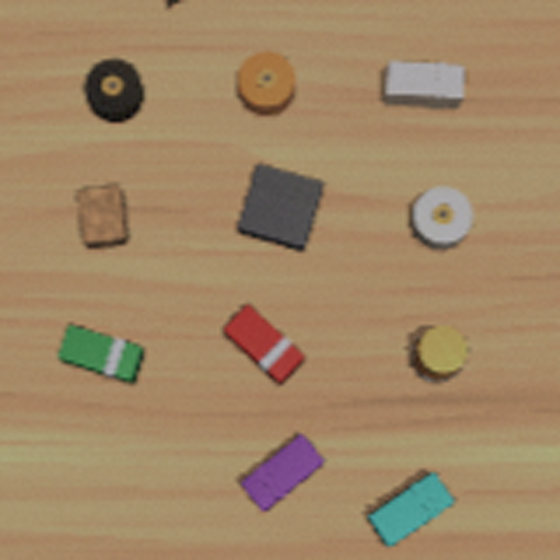

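The crop shows the red bar with its white band at crop (264,344), the only red one. The green bar is at (101,352), the black wheel at (114,90), the white wheel at (441,216) and the jar cap at (442,350). Purple (282,470) and teal (410,508) are the look-alikes. Heights and sizes agree with the spec.

```bash
python3 -c "
from h import *
go(.4767,.1307,.16,-16.9)"
```

```text
yaw 86.3 shift [-0.4095  0.3752  0.0838] j7 now -0.08
yaw -93.7 shift [ 0.4095 -0.375   0.085 ] j7 now -0.08
```

Call:
{"method": "arm_command", "body": {
  "plan": "0 0 0 10.7;0 0 0 10.7;0 0 0 10.7;0 0 0 10.7;0 0 0 10.7;0 0 0 10.7;0 0 0 10.7;0 0 0 10.7;0 0 0 0.7;-0.041 0.0375 0.0084 0;-0.041 0.0375 0.0084 0;-0.041 0.0375 0.0084 0;-0.041 0.0375 0.0084 0;-0.041 0.0375 0.0084 0;-0.041 0.0375 0.0084 0;-0.041 0.0375 0.0084 0;-0.041 0.0375 0.0084 0;-0.041 0.0375 0.0084 0;-0.041 0.0375 0.0084 0",
  "hand": -0.3,
  "grip_force": 40
}}

```text
clock: 2.48
tcp_pos: [0.4776, 0.1294, 0.1612]
orientation: [-2.519, -1.878, -0.001]
contact_force: [-0.9, 1.3, 0.3]
grip_width: 0.0554
gripper_force: 0.0
```

```bash
cat > wr.py <<'E'
import sys
from h import *
s=r.get_obs(); p,d=eyes.grab_frame("wrist"); n=sys.argv[1]
b=cv2.cvtColor(p,cv2.COLOR_RGB2BGR); cv2.imwrite(f"pics/{n}.png",b)
E
python3 wr.py w1; python3 -c "
from h import *
go(.4767,.1307,.028,-16.9)
im=cv2.imread('pics/w1.png');hsv=cv2.cvtColor(im,cv2.COLOR_BGR2HSV)
s=r.get_obs()
w=cv2.inRange(hsv,(50,80,40),(85,255,255))
n,l,st,ce=cv2.connectedComponentsWithStats(w); print(st[1:][st[1:,4]>300])
t=l==1+np.argmax(st[1:,4]); q=np.argwhere(t)[:,::-1]
R=cv2.minAreaRect((onplane('wrist',q,.028,s)[:,:2]*1000).astype(np.float32)); print(R)"
```

```text
yaw -0.2 shift [ 0.0086 -0.0063  0.1328] j7 now -0.46
yaw 179.8 shift [-0.0078  0.0055  0.1329] j7 now -0.46
[[ 262  167   33   47 1450]
 [ 263  223   31   14  423]]
((481.6739501953125, 132.2262420654297), (39.96634292602539, 27.206804275512695), 72.83863830566406)
```

View pics/w1.png

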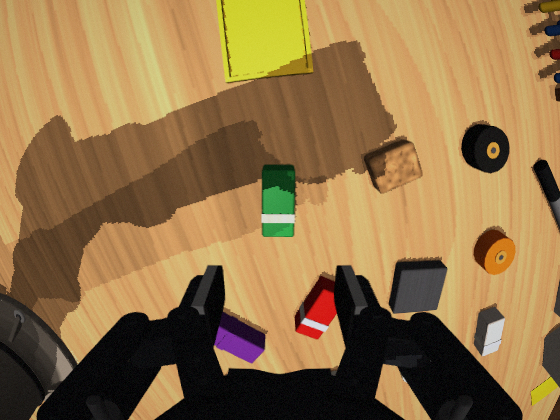

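The wrist view shows the green bar with its band at (278,200), and the fingertips at (212,270) and (345,270) straddling its column. The pose reading disagrees slightly, so I'll check that it has settled.

```bash
python3 -c "
from h import *
s=r.get_obs();print(s['clock'],s['tcp_pos'],s['orientation'],s['qvel'])
im=cv2.imread('pics/w1.png');hsv=cv2.cvtColor(im,cv2.COLOR_BGR2HSV)
w=cv2.inRange(hsv,(50,80,40),(85,255,255)); q=np.argwhere(w>0)[:,::-1]; q=q[(abs(q[:,0]-278)<25)&(abs(q[:,1]-200)<45)]
print(cv2.minAreaRect((onplane('wrist',q,.028,s)[:,:2]*1000).astype(np.float32)))
print(Ro.from_rotvec(s['orientation']).as_matrix()); go(.4767,.1307,.028,-16.9)"
```

```text
2.525 [0.4799 0.1211 0.1609] [ 2.5242  1.8632 -0.0009] [-0.062  -0.0248  0.002   0.018   0.0364  0.0344 -0.2042]
((478.7599792480469, 122.78632354736328), (63.08330535888672, 27.20511817932129), 72.8279037475586)
[[ 0.2946  0.9556  0.002 ]
 [ 0.9556 -0.2946 -0.0037]
 [-0.0029  0.003  -1.    ]]
yaw -0.2 shift [ 0.0086 -0.0063  0.1328] j7 now -0.46
yaw 179.8 shift [-0.0078  0.0055  0.1329] j7 now -0.46
```

Call:
{"method": "arm_command", "body": {
  "plan": "0 0 0 0;0 0 0 0;0 0 0 0"
}}

```text
clock: 2.9
tcp_pos: [0.4766, 0.1325, 0.1614]
orientation: [-2.519, -1.876, -0.0]
contact_force: [-0.1, -0.7, -0.1]
grip_width: 0.0555
gripper_force: 0.0
```

```bash
cat > wr.py <<'E'
import sys
from h import *
def look(name,lo,hi,u,v,z,R=45):
    s=r.get_obs(); p,d=eyes.grab_frame("wrist"); b=cv2.cvtColor(p,cv2.COLOR_RGB2BGR); cv2.imwrite(f"pics/{name}.png",b)
    q=np.argwhere(cv2.inRange(cv2.cvtColor(b,cv2.COLOR_BGR2HSV),lo,hi)>0)[:,::-1]; q=q[(abs(q[:,0]-u)<R)&(abs(q[:,1]-v)<R)]
    print(s["clock"],s["tcp_pos"],abs(s["qvel"]).max(),len(q),cv2.minAreaRect((onplane("wrist",q,z,s)[:,:2]*1000).astype(np.float32)))
E
python3 -c "
from wr import *
look('w2',(50,80,40),(85,255,255),278,200,.028)
go(.4767,.1307,.028,-16.9)"
```

```text
2.9 [0.4766 0.1325 0.1614] 0.00858962999647119 1847 ((476.4392395019531, 131.51840209960938), (63.56025314331055, 26.46086883544922), 72.58087921142578)
yaw 0.2 shift [-0.0016  0.0006  0.1334] j7 now -0.47
yaw -179.8 shift [ 0.0015 -0.0006  0.1334] j7 now -0.47
```

Call:
{"method": "arm_command", "body": {
  "plan": "-0.0015 0.0005 0.045 0;0 0 0.045 0;0 0 0.03 0;0 0 0.012 0;0 0 0.005 0;0 0 0 0;0 0 0 0"
}}

```text
clock: 3.82
tcp_pos: [0.4777, 0.1297, 0.0253]
orientation: [2.523, 1.872, 0.003]
contact_force: [0.8, -0.3, -0.3]
grip_width: 0.0556
gripper_force: 0.0
```

Call:
{"method": "arm_command", "body": {
  "plan": "0 0 0 0;0 0 0 0;0 0 0 0;0 0 0 0;0 0 0 0",
  "hand": 1,
  "grip_force": 40
}}

```text
clock: 4.45
tcp_pos: [0.4775, 0.1295, 0.025]
orientation: [-2.523, -1.872, -0.002]
contact_force: [-1.5, 0.7, 6.4]
grip_width: 0.0271
gripper_force: 39.6
```

Call:
{"method": "arm_command", "body": {
  "plan": "0 0 -0.02 0;0 0 -0.045 0;0 0 -0.045 0;0 0 0 0;0 0 0 0"
}}

```text
clock: 5.08
tcp_pos: [0.4765, 0.1294, 0.1338]
orientation: [-2.522, -1.872, 0.001]
contact_force: [0.0, -0.5, 0.1]
grip_width: 0.0265
gripper_force: 39.8
```

```bash
python3 -c "
from wr import *
s=r.get_obs(); p,d=eyes.grab_frame('wrist'); cv2.imwrite('pics/g1.png',cv2.cvtColor(p,cv2.COLOR_RGB2BGR))
go(.5103,-.3726,.10,13.3)"
```

```text
yaw -30.1 shift [-0.4962 -0.0822  0.034 ] j7 now -0.42
yaw 149.9 shift [0.4963 0.0823 0.0327] j7 now -0.42
```

View pics/g1.png

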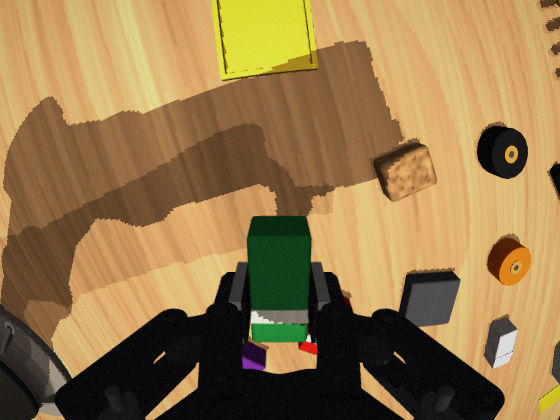

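The grip is good: the green bar sits square between the pads at (280,280).

Call:
{"method": "arm_command", "body": {
  "plan": "0 0 0 -10;0 0 0 -10;0 0 0 -10;-0.0552 -0.0091 0 0;-0.0552 -0.0091 0 0;-0.0552 -0.0091 0 0;-0.0552 -0.0091 0 0;-0.0552 -0.0091 0 0;-0.0552 -0.0091 0 0;-0.0552 -0.0091 0 0;-0.0552 -0.0091 0 0;-0.0545 -0.0091 0 0;0 0 0.03 0;0 0 0 0;0 0 0 0;0 0 0 0"
}}

```text
clock: 7.12
tcp_pos: [0.5108, -0.3718, 0.105]
orientation: [1.951, 2.462, 0.001]
contact_force: [0.2, 0.4, -0.3]
grip_width: 0.0272
gripper_force: 39.8
```

```bash
python3 -c "
from wr import *
s=r.get_obs();print(s['tcp_pos'],s['qvel'])
s=r.get_obs(); p,d=eyes.grab_frame('wrist'); cv2.imwrite('pics/g2.png',cv2.cvtColor(p,cv2.COLOR_RGB2BGR))
go(.5103,-.3726,.031,13.3)"
```

```text
[ 0.5108 -0.3718  0.105 ] [-0.0001 -0.0041  0.0053 -0.0013  0.0005 -0.0033  0.0012]
yaw -0.1 shift [-0.0005 -0.0007  0.0741] j7 now 1.04
yaw 179.9 shift [0.0006 0.0005 0.0741] j7 now 1.04
```

View pics/g2.png

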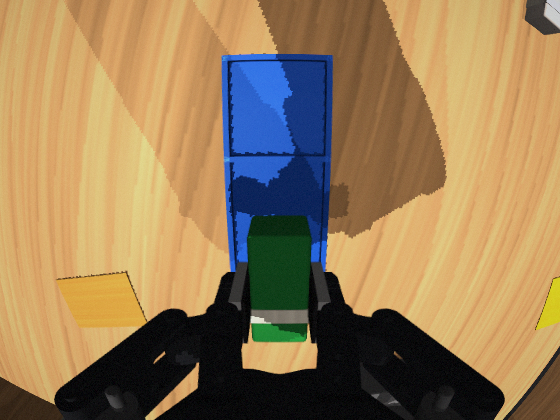

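The held bar is in line with the blue tray's long bay (tray columns 222–332). Lowering.

Call:
{"method": "arm_command", "body": {
  "plan": "-0.0005 -0.0007 0.03 0;0 0 0.025 0;0 0 0.012 0;0 0 0.006 0;0 0 0.001 0;0 0 0 0;0 0 0 0"
}}

```text
clock: 8.05
tcp_pos: [0.5099, -0.3733, 0.0309]
orientation: [1.952, 2.46, 0.0]
contact_force: [0.4, -0.3, -0.5]
grip_width: 0.0275
gripper_force: 39.8
```

Call:
{"method": "arm_command", "body": {
  "plan": "0 0 0 0;0 0 0 0;0 0 0 0",
  "hand": 0.1
}}

```text
clock: 8.43
tcp_pos: [0.5096, -0.3731, 0.0304]
orientation: [1.953, 2.461, 0.0]
contact_force: [0.5, -0.7, 0.7]
grip_width: 0.0384
gripper_force: 0.0
```

Call:
{"method": "arm_command", "body": {
  "plan": "0 0 -0.01 0;0 0 -0.03 0;0 0 -0.05 0;0 0 -0.03 0;0 0 0 0;0 0 0 0"
}}

```text
clock: 9.18
tcp_pos: [0.5092, -0.3727, 0.15]
orientation: [-1.952, -2.461, -0.0]
contact_force: [-0.0, 0.8, 0.3]
grip_width: 0.0384
gripper_force: 0.0
```

```bash
python3 -c "
from h import *
go(.6865,.1258,.10,0);go(.6865,.1258,.10,30)"
```

```text
yaw 13.1 shift [0.4984 0.1773 0.0503] j7 now 1.02
yaw -166.9 shift [-0.4985 -0.1772  0.0498] j7 now 1.02
yaw -16.9 shift [0.343  0.4028 0.0501] j7 now 1.02
yaw 163.1 shift [-0.3431 -0.4027  0.0499] j7 now 1.02
```

Call:
{"method": "arm_command", "body": {
  "plan": "0.0494 0.0319 0 0;0.0494 0.0319 0 0;0.0494 0.0319 0 0;0.0494 0.0319 0 0;0.0494 0.0319 0 0;0.0494 0.0319 0 0;0.0494 0.0319 0 0;0.0494 0.0319 0 0;0.0494 0.0319 0 0;0 0 0 0;0 0 0 0;0 0 0 0;0 0 0 0",
  "hand": -0.6
}}

```text
clock: 10.8
tcp_pos: [0.6878, 0.1234, 0.1503]
orientation: [1.955, 2.459, -0.001]
contact_force: [0.3, -0.2, -0.4]
grip_width: 0.0682
gripper_force: 0.0
```

```bash
python3 -c "
from wr import *
look('k1',(0,0,0),(180,110,75),278,195,.026,60)
go(.6865,.1258,.024,13.3)"
```

```text
10.8 [0.6878 0.1234 0.1503] 0.004983362252458856 1808 ((685.4718017578125, 125.98086547851562), (44.47254180908203, 47.9615478515625), 35.23366165161133)
yaw -0.3 shift [ 0.0023 -0.0009  0.1264] j7 now 0.19
yaw 179.7 shift [-0.0023  0.0009  0.1264] j7 now 0.19
```

View pics/k1.png

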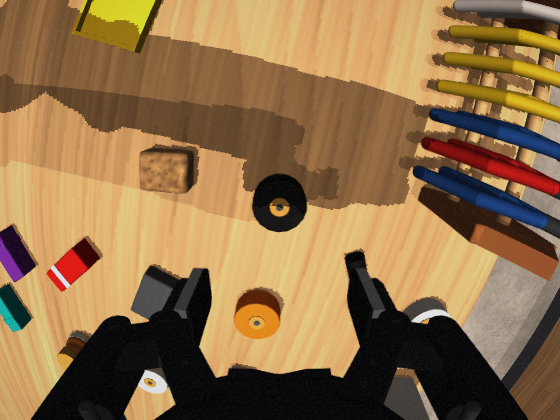

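The black wheel is at (279,203), centred between the fingers, and the measurement agrees with the top view.

Call:
{"method": "arm_command", "body": {
  "plan": "0.0022 -0.001 0.045 0;0 0 0.045 0;0 0 0.022 0;0 0 0.01 0;0 0 0.004 0;0 0 0 0;0 0 0 0"
}}

```text
clock: 11.72
tcp_pos: [0.6874, 0.1273, 0.0256]
orientation: [1.952, 2.46, 0.003]
contact_force: [0.8, 1.0, 0.2]
grip_width: 0.0682
gripper_force: 0.0
```

Call:
{"method": "arm_command", "body": {
  "plan": "0 0 0 0;0 0 0 0;0 0 0 0;0 0 0 0",
  "hand": 1,
  "grip_force": 40
}}

```text
clock: 12.22
tcp_pos: [0.6871, 0.1273, 0.0254]
orientation: [1.952, 2.461, 0.002]
contact_force: [-1.4, -0.2, 5.8]
grip_width: 0.0441
gripper_force: 40.7
```

Call:
{"method": "arm_command", "body": {
  "plan": "0 0 -0.02 0;0 0 -0.045 0;0 0 -0.045 0;0 0 0 0;0 0 0 0"
}}

```text
clock: 12.85
tcp_pos: [0.6862, 0.1272, 0.1346]
orientation: [-1.952, -2.461, -0.0]
contact_force: [-0.7, 0.2, -0.5]
grip_width: 0.0439
gripper_force: 41.1
```

```bash
python3 -c "
from wr import *
s=r.get_obs(); p,d=eyes.grab_frame('wrist'); cv2.imwrite('pics/k2.png',cv2.cvtColor(p,cv2.COLOR_RGB2BGR))
go(.4907,-.2898,.09,13.3)"
```

```text
yaw -0.2 shift [-0.3609 -0.2856  0.044 ] j7 now 0.20
yaw 179.8 shift [0.3609 0.2857 0.0432] j7 now 0.20
```

View pics/k2.png

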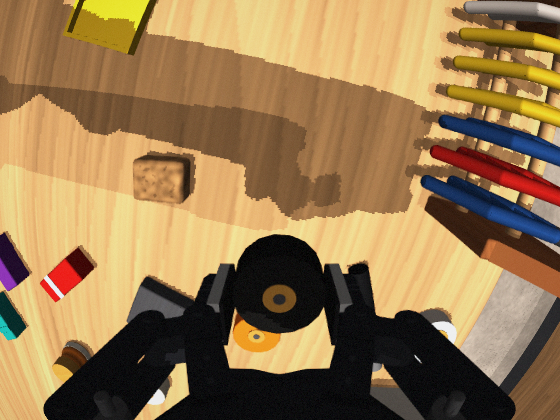

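The wheel is held flat with its eyelet at (279,298). Carrying it to the square bay.

Call:
{"method": "arm_command", "body": {
  "plan": "-0.0451 -0.0357 0 0;-0.0451 -0.0357 0 0;-0.0451 -0.0357 0 0;-0.0451 -0.0357 0 0;-0.0451 -0.0357 0 0;-0.0451 -0.0357 0 0;-0.0451 -0.0357 0 0;-0.0451 -0.0357 0 0;0 0 0.03 0;0 0 0 0;0 0 0 0;0 0 0 0"
}}

```text
clock: 14.4
tcp_pos: [0.4914, -0.2885, 0.1049]
orientation: [1.95, 2.462, 0.001]
contact_force: [-0.3, -0.8, -0.3]
grip_width: 0.0439
gripper_force: 41.1
```

```bash
python3 -c "
from wr import *
go(.4907,-.2898,.0305,13.3)"
```

```text
yaw -0.1 shift [-0.0011 -0.001   0.0744] j7 now 0.93
yaw 179.9 shift [0.0011 0.0009 0.0744] j7 now 0.93
```

Call:
{"method": "arm_command", "body": {
  "plan": "-0.001 -0.001 0.03 0;0 0 0.025 0;0 0 0.012 0;0 0 0.006 0;0 0 0.001 0;0 0 0 0;0 0 0 0"
}}

```text
clock: 15.28
tcp_pos: [0.4901, -0.2906, 0.0309]
orientation: [1.952, 2.46, 0.001]
contact_force: [0.0, 0.6, -0.6]
grip_width: 0.0438
gripper_force: 41.1
```

Call:
{"method": "arm_command", "body": {
  "plan": "0 0 0 0;0 0 0 0;0 0 0 0",
  "hand": -0.25
}}

```text
clock: 15.65
tcp_pos: [0.4897, -0.2904, 0.0304]
orientation: [1.953, 2.461, 0.0]
contact_force: [0.6, 0.2, 0.1]
grip_width: 0.0531
gripper_force: 0.0
```

Call:
{"method": "arm_command", "body": {
  "plan": "0 0 -0.01 0;0 0 -0.03 0;0 0 -0.05 0;0 0 -0.04 0;0 0 0 0;0 0 0 0"
}}

```text
clock: 16.4
tcp_pos: [0.4895, -0.2901, 0.1603]
orientation: [-1.952, -2.461, -0.001]
contact_force: [-0.6, 0.8, -0.5]
grip_width: 0.0531
gripper_force: 0.0
```

```bash
python3 -c "
from wr import *
s=r.get_obs(); p,d=eyes.grab_frame('wrist'); cv2.imwrite('pics/k3.png',cv2.cvtColor(p,cv2.COLOR_RGB2BGR))
p,d=eyes.grab_frame('scene'); cv2.imwrite('pics/s1.png',cv2.cvtColor(p,cv2.COLOR_RGB2BGR))
go(.4843,.0069,.15,-42.5)"
```

```text
yaw 55.6 shift [ 0.2157 -0.204   0.0099] j7 now 0.90
yaw -124.4 shift [-0.2157  0.204   0.0087] j7 now 0.90
```

View pics/k3.png

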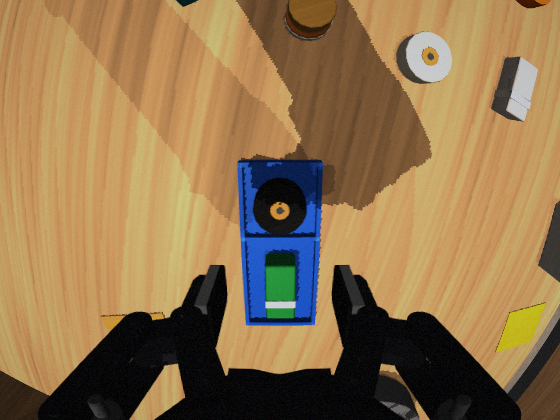

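The blue kit is done. The wheel is in the square bay at (280,206) and the green bar is in the long bay at (281,285), both inside the walls. Next is the red bar.

Call:
{"method": "arm_command", "body": {
  "plan": "0 0 0 10.5;0 0 0 10.5;0 0 0 10.5;0 0 0 10.5;0 0 0 10.5;0 0 0 3.1;0.0431 -0.0408 0.001 0;0.0431 -0.0408 0.002 0;0.0431 -0.0408 0.002 0;0.0431 -0.0408 0.002 0;0.0431 -0.0408 0.002 0;0 0 0 0;0 0 0 0;0 0 0 0;0 0 0 0",
  "hand": -0.3
}}

```text
clock: 18.38
tcp_pos: [0.4846, 0.0048, 0.1513]
orientation: [2.877, 1.262, -0.0]
contact_force: [-0.2, 0.5, 0.4]
grip_width: 0.0554
gripper_force: 0.0
```

```bash
python3 -c "
from wr import *
s=r.get_obs(); p,d=eyes.grab_frame('wrist'); b=cv2.cvtColor(p,cv2.COLOR_RGB2BGR); cv2.imwrite('pics/r1.png',b)
h=cv2.cvtColor(b,cv2.COLOR_BGR2HSV); w=cv2.inRange(h,(0,140,50),(6,255,255))|cv2.inRange(h,(174,140,50),(180,255,255)); q=np.argwhere(w>0)[:,::-1]; q=q[(abs(q[:,0]-278)<40)&(abs(q[:,1]-200)<55)]
print(len(q),q.mean(0),cv2.minAreaRect((onplane('wrist',q,.028,s)[:,:2]*1000).astype(np.float32)))
go(.4843,.0069,.025,-42.5)"
```

```text
2151 [278.066  200.9665] ((484.37274169921875, 6.562000274658203), (63.82910919189453, 27.179636001586914), 47.24000549316406)
yaw -0.1 shift [ 0.0012 -0.0015  0.1263] j7 now -0.52
yaw 179.9 shift [-0.0011  0.0015  0.1263] j7 now -0.52
```

Call:
{"method": "arm_command", "body": {
  "plan": "0.0012 -0.0015 0.045 0;0 0 0.045 0;0 0 0.022 0;0 0 0.01 0;0 0 0.004 0;0 0 0 0;0 0 0 0"
}}

```text
clock: 19.3
tcp_pos: [0.485, 0.0083, 0.026]
orientation: [2.875, 1.266, 0.002]
contact_force: [-0.0, -1.0, 0.3]
grip_width: 0.0553
gripper_force: 0.0
```

Call:
{"method": "arm_command", "body": {
  "plan": "0 0 0 0;0 0 0 0;0 0 0 0;0 0 0 0",
  "hand": 1,
  "grip_force": 40
}}

```text
clock: 19.8
tcp_pos: [0.4848, 0.0084, 0.0259]
orientation: [-2.875, -1.266, -0.002]
contact_force: [-1.7, 0.8, 5.8]
grip_width: 0.0271
gripper_force: 39.5
```

Call:
{"method": "arm_command", "body": {
  "plan": "0 0 -0.02 0;0 0 -0.045 0;0 0 -0.045 0;0 0 0 0;0 0 0 0"
}}

```text
clock: 20.42
tcp_pos: [0.4839, 0.0086, 0.135]
orientation: [-2.874, -1.267, 0.0]
contact_force: [-0.7, -0.4, -1.6]
grip_width: 0.0268
gripper_force: 39.9
```

```bash
python3 -c "
from wr import *
go(.5094,.2855,.10,-10.3)"
```

```text
yaw -32.1 shift [ 0.2769 -0.0244  0.035 ] j7 now -0.49
yaw 147.9 shift [-0.277   0.0244  0.0349] j7 now -0.49
```

Call:
{"method": "arm_command", "body": {
  "plan": "0 0 0 -10.7;0 0 0 -10.7;0 0 0 -10.7;0.0554 -0.0049 0 0;0.0554 -0.0049 0 0;0.0554 -0.0049 0 0;0.0554 -0.0049 0 0;0.0554 -0.0049 0 0;0 0 0.03 0;0 0 0 0;0 0 0 0;0 0 0 0"
}}

```text
clock: 21.92
tcp_pos: [0.5107, 0.2842, 0.1061]
orientation: [2.415, 2.01, 0.001]
contact_force: [0.0, -0.2, -0.4]
grip_width: 0.027
gripper_force: 39.8
```

```bash
python3 -c "
from wr import *
s=r.get_obs(); p,d=eyes.grab_frame('wrist'); cv2.imwrite('pics/r2.png',cv2.cvtColor(p,cv2.COLOR_RGB2BGR))
go(.5094,.2855,.0315,-10.3)"
```

```text
yaw -0.1 shift [ 0.0007 -0.0015  0.0746] j7 now -0.46
yaw 179.9 shift [-0.0008  0.0014  0.0746] j7 now -0.46
```

View pics/r2.png

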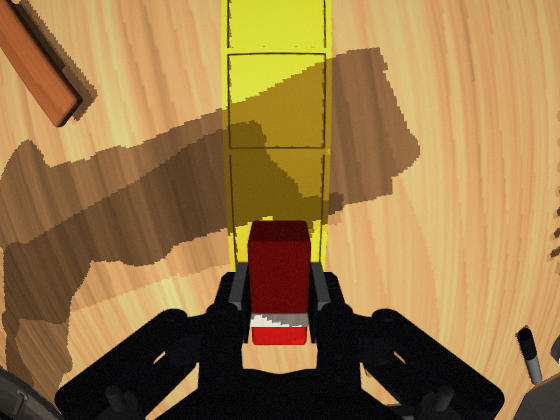

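The red bar is in line with the yellow tray's long bay, and the dividers show at rows 148 and 53. Lowering.

Call:
{"method": "arm_command", "body": {
  "plan": "0.0007 -0.0015 0.03 0;0 0 0.025 0;0 0 0.012 0;0 0 0.006 0;0 0 0.001 0;0 0 0 0;0 0 0 0"
}}

```text
clock: 22.85
tcp_pos: [0.5091, 0.2863, 0.0319]
orientation: [2.413, 2.012, 0.002]
contact_force: [-0.4, 0.1, -1.6]
grip_width: 0.027
gripper_force: 39.8
```

Call:
{"method": "arm_command", "body": {
  "plan": "0 0 0 0;0 0 0 0;0 0 0 0",
  "hand": 0.1
}}

```text
clock: 23.22
tcp_pos: [0.5088, 0.2861, 0.0314]
orientation: [-2.413, -2.012, -0.0]
contact_force: [0.0, 0.9, 0.7]
grip_width: 0.0386
gripper_force: 0.0
```

Call:
{"method": "arm_command", "body": {
  "plan": "0 0 -0.01 0;0 0 -0.03 0;0 0 -0.05 0;0 0 -0.03 0;0 0 0 0;0 0 0 0"
}}

```text
clock: 23.98
tcp_pos: [0.5083, 0.286, 0.1511]
orientation: [-2.412, -2.012, 0.001]
contact_force: [-0.9, 0.6, 0.2]
grip_width: 0.0381
gripper_force: 0.0
```

```bash
python3 -c "
from h import *
go(.5833,-.1303,.15,-10.3)"
```

```text
yaw -0.0 shift [-0.3962  0.1483  0.0011] j7 now -0.50
yaw 180.0 shift [ 0.3962 -0.1483  0.0011] j7 now -0.50
```

Call:
{"method": "arm_command", "body": {
  "plan": "-0.0566 0.0212 0 0;-0.0566 0.0212 0 0;-0.0566 0.0212 0 0;-0.0566 0.0212 0 0;-0.0566 0.0212 0 0;-0.0566 0.0212 0 0;-0.0566 0.0212 0 0;0 0 0 0;0 0 0 0;0 0 0 0;0 0 0 0",
  "hand": -0.6
}}

```text
clock: 25.35
tcp_pos: [0.5835, -0.1287, 0.151]
orientation: [-2.41, -2.014, 0.0]
contact_force: [-0.1, 0.9, -0.1]
grip_width: 0.0684
gripper_force: 0.0
```

```bash
python3 -c "
from wr import *
look('v1',(0,0,110),(180,45,255),278,200,.026,45)
go(.5833,-.1303,.0245,-10.3)"
```

```text
25.35 [ 0.5835 -0.1287  0.151 ] 0.007602445234648966 1495 ((581.3709106445312, -135.55914306640625), (38.2236442565918, 43.301177978515625), 75.2399673461914)
yaw 0.1 shift [-0.0014  0.      0.1266] j7 now 0.26
yaw -179.9 shift [0.0013 0.     0.1266] j7 now 0.26
```

View pics/v1.png

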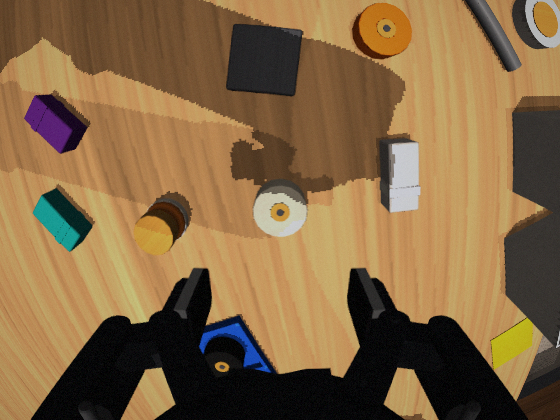

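The white wheel is at (280,209) with its eyelet at (280,213), centred between the fingers. Part of it is in shade, so I keep the top-view centre.

Call:
{"method": "arm_command", "body": {
  "plan": "-0.0014 0 0.045 0;0 0 0.045 0;0 0 0.022 0;0 0 0.01 0;0 0 0.004 0;0 0 0 0;0 0 0 0"
}}

```text
clock: 26.28
tcp_pos: [0.5839, -0.1319, 0.0262]
orientation: [2.412, 2.011, 0.002]
contact_force: [0.5, -0.1, -0.7]
grip_width: 0.0681
gripper_force: 0.0
```

Call:
{"method": "arm_command", "body": {
  "plan": "0 0 0 0;0 0 0 0;0 0 0 0;0 0 0 0",
  "hand": 1,
  "grip_force": 40
}}

```text
clock: 26.78
tcp_pos: [0.5836, -0.1318, 0.0263]
orientation: [2.413, 2.012, 0.001]
contact_force: [-2.6, 1.3, 7.7]
grip_width: 0.0439
gripper_force: 40.0
```

Call:
{"method": "arm_command", "body": {
  "plan": "0 0 -0.02 0;0 0 -0.045 0;0 0 -0.045 0;0 0 0 0;0 0 0 0"
}}

```text
clock: 27.4
tcp_pos: [0.5831, -0.1315, 0.1357]
orientation: [-2.413, -2.012, -0.001]
contact_force: [-0.5, -0.2, 0.4]
grip_width: 0.0438
gripper_force: 41.1
```

```bash
python3 -c "
from wr import *
go(.5246,.3692,.10,-10.3)"
```

```text
yaw -0.0 shift [ 0.4821 -0.147   0.0359] j7 now 0.28
yaw 180.0 shift [-0.4821  0.147   0.0355] j7 now 0.28
```

Call:
{"method": "arm_command", "body": {
  "plan": "0.0536 -0.0163 0 0;0.0536 -0.0163 0 0;0.0536 -0.0163 0 0;0.0536 -0.0163 0 0;0.0536 -0.0163 0 0;0.0536 -0.0163 0 0;0.0536 -0.0163 0 0;0.0536 -0.0163 0 0;0.0533 -0.0163 0 0;0 0 0.03 0;0 0 0 0;0 0 0 0;0 0 0 0"
}}

```text
clock: 29.02
tcp_pos: [0.5265, 0.368, 0.1063]
orientation: [2.415, 2.009, 0.002]
contact_force: [0.1, 0.5, 0.3]
grip_width: 0.0437
gripper_force: 41.1
```

```bash
python3 -c "
from wr import *
s=r.get_obs(); p,d=eyes.grab_frame('wrist'); cv2.imwrite('pics/v2.png',cv2.cvtColor(p,cv2.COLOR_RGB2BGR))
go(.5246,.3692,.032,-10.3)"
```

```text
yaw -0.2 shift [ 0.0006 -0.0021  0.0743] j7 now -0.54
yaw 179.8 shift [-0.0007  0.0019  0.0743] j7 now -0.54
```

View pics/v2.png

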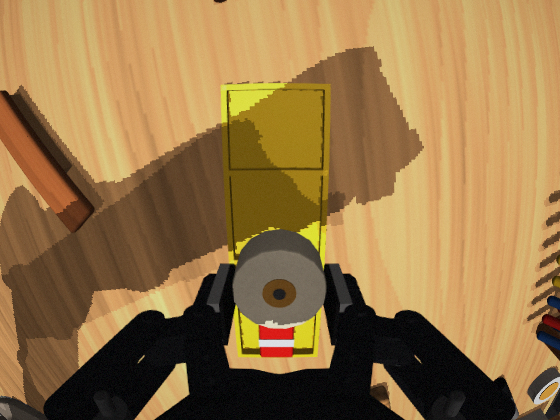

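The white wheel is held level over the middle bay. The red bar is behind it in its own bay at (276,340), and the empty short bay is ahead at rows 85–168.

Call:
{"method": "arm_command", "body": {
  "plan": "0.0006 -0.002 0.03 0;0 0 0.025 0;0 0 0.012 0;0 0 0.006 0;0 0 0.001 0;0 0 0 0;0 0 0 0"
}}

```text
clock: 29.95
tcp_pos: [0.5241, 0.3701, 0.032]
orientation: [-2.413, -2.012, -0.002]
contact_force: [0.2, -0.2, -0.3]
grip_width: 0.0439
gripper_force: 41.1
```

Call:
{"method": "arm_command", "body": {
  "plan": "0 0 0 0;0 0 0 0;0 0 0 0",
  "hand": -0.25
}}

```text
clock: 30.32
tcp_pos: [0.5237, 0.3699, 0.0314]
orientation: [-2.413, -2.012, -0.0]
contact_force: [0.4, 0.3, 0.2]
grip_width: 0.0535
gripper_force: 0.0
```

Call:
{"method": "arm_command", "body": {
  "plan": "0 0 -0.01 0;0 0 -0.03 0;0 0 -0.05 0;0 0 -0.04 0;0 0 0 0;0 0 0 0"
}}

```text
clock: 31.08
tcp_pos: [0.5233, 0.3698, 0.1613]
orientation: [-2.412, -2.012, 0.0]
contact_force: [0.1, 0.4, -0.4]
grip_width: 0.0534
gripper_force: 0.0
```

```bash
python3 -c "
from h import *
go(.4768,-.1251,.16,-10.3)"
```

```text
yaw -0.1 shift [-0.4953  0.0427  0.0012] j7 now -0.58
yaw 179.9 shift [ 0.4953 -0.0427  0.0014] j7 now -0.58
```

Call:
{"method": "arm_command", "body": {
  "plan": "-0.055 0.0047 0 0;-0.055 0.0047 0 0;-0.055 0.0047 0 0;-0.055 0.0047 0 0;-0.055 0.0047 0 0;-0.055 0.0047 0 0;-0.055 0.0047 0 0;-0.055 0.0047 0 0;-0.055 0.0047 0 0;0 0 0 0;0 0 0 0;0 0 0 0;0 0 0 0",
  "hand": -0.5
}}

```text
clock: 32.7
tcp_pos: [0.4765, -0.1233, 0.161]
orientation: [-2.41, -2.015, 0.0]
contact_force: [0.6, 0.2, 0.0]
grip_width: 0.0641
gripper_force: 0.0
```

```bash
python3 -c "
from wr import *
look('j1',(15,100,70),(30,255,255),278,210,.045,40)
go(.4768,-.1251,.041,-10.3)"
```

```text
32.7 [ 0.4765 -0.1233  0.161 ] 0.005853719784776061 5008 ((474.218017578125, -124.09190368652344), (66.41850280761719, 65.43998718261719), 79.85969543457031)
yaw 0.1 shift [-0.0015  0.0006  0.1201] j7 now 0.26
yaw -179.9 shift [ 0.0014 -0.0005  0.1201] j7 now 0.26
```

View pics/j1.png

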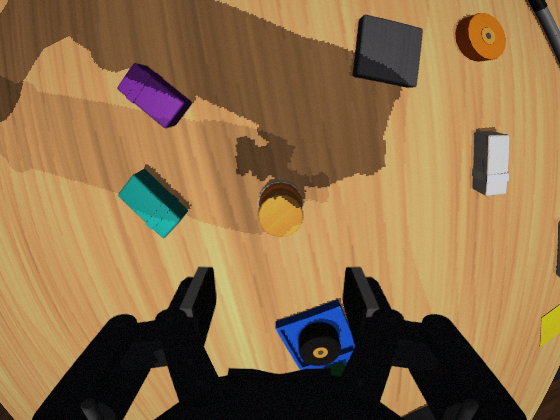

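The jar's cap is at (281,214), centred between the fingers, and the teal bar at (153,203) is well clear.

Call:
{"method": "arm_command", "body": {
  "plan": "-0.0015 0.0005 0.04 0;0 0 0.04 0;0 0 0.03 0;0 0 0.015 0;0 0 0.008 0;0 0 0 0;0 0 0 0"
}}

```text
clock: 33.62
tcp_pos: [0.4773, -0.1264, 0.0291]
orientation: [2.412, 2.011, 0.002]
contact_force: [-0.4, -0.4, 0.6]
grip_width: 0.0641
gripper_force: 0.0
```

Call:
{"method": "arm_command", "body": {
  "plan": "0 0 0 0;0 0 0 0;0 0 0 0;0 0 0 0",
  "hand": 1,
  "grip_force": 40
}}

```text
clock: 34.12
tcp_pos: [0.477, -0.1263, 0.029]
orientation: [2.413, 2.012, 0.002]
contact_force: [-0.5, 0.6, 6.5]
grip_width: 0.0358
gripper_force: 38.5
```

Call:
{"method": "arm_command", "body": {
  "plan": "0 0 -0.02 0;0 0 -0.045 0;0 0 -0.045 0;0 0 0 0;0 0 0 0"
}}

```text
clock: 34.75
tcp_pos: [0.4762, -0.1258, 0.1379]
orientation: [-2.412, -2.012, -0.0]
contact_force: [0.5, -0.1, -0.9]
grip_width: 0.0358
gripper_force: 39.2
```

```bash
python3 -c "
from wr import *
go(.5362,.4331,.12,-10.3)"
```

```text
yaw -0.0 shift [ 0.5606 -0.0409  0.0182] j7 now 0.31
yaw 180.0 shift [-0.5606  0.0409  0.0176] j7 now 0.31
```

Call:
{"method": "arm_command", "body": {
  "plan": "0.0561 -0.0041 0 0;0.0561 -0.0041 0 0;0.0561 -0.0041 0 0;0.0561 -0.0041 0 0;0.0561 -0.0041 0 0;0.0561 -0.0041 0 0;0.0561 -0.0041 0 0;0.0561 -0.0041 0 0;0.0561 -0.0041 0 0;0.0557 -0.004 0 0;0 0 0.02 0;0 0 0 0;0 0 0 0;0 0 0 0"
}}

```text
clock: 36.5
tcp_pos: [0.5378, 0.4312, 0.1189]
orientation: [2.415, 2.009, 0.001]
contact_force: [0.8, 0.5, -1.1]
grip_width: 0.0353
gripper_force: 39.3
```

```bash
python3 -c "
from wr import *
go(.5362,.4331,.035,-10.3)
s=r.get_obs(); p,d=eyes.grab_frame('wrist'); b=cv2.cvtColor(p,cv2.COLOR_RGB2BGR); cv2.imwrite('pics/j2.png',b); np.save('j2.npy',d)
h=cv2.cvtColor(b,cv2.COLOR_BGR2HSV)
c=eyes.calibration('wrist'); vv,uu=np.mgrid[:420,:560]; A=np.c_[uu.ravel(),vv.ravel()]
o,dr=rays('wrist',A,s); R=Ro.from_rotvec(s['orientation']).as_matrix(); ax=R@c['tool_from_camera'][:3,:3]@[0,0,-1]
P=(o+dr*(d.ravel()/(dr@ax))[:,None]); T=((P-s['tcp_pos'])@R).reshape(420,560,3)*1000
np.save('T.npy',T)
# tool-frame points near the axis
m=(abs(T[...,1])<15)&(abs(T[...,0])<24)&(T[...,2]>-40)&(T[...,2]<60)
X=T[m]; print(m.sum()); 
hist,e=np.histogram(X[:,2],bins=np.arange(-40,60,4)); print(list(zip(e.astype(int),hist)))
t=m&(T[...,2]<np.percentile(X[:,2],5)+3)
k=T[t]; A2=np.c_[k[:,:2],np.ones(len(k))]; print('plane',np.linalg.lstsq(A2,k[:,2],rcond=None)[0],k.min(0),k.max(0),np.median(h[t],0))
for v in range(200,345,8): print(v,h[v,280],T[v,280].round(0))
"
```

```text
yaw -0.2 shift [ 0.0015 -0.002   0.0839] j7 now -0.59
yaw 179.8 shift [-0.0016  0.0019  0.0839] j7 now -0.59
6683
[(np.int64(-40), np.int64(0)), (np.int64(-36), np.int64(0)), (np.int64(-32), np.int64(0)), (np.int64(-28), np.int64(0)), (np.int64(-24), np.int64(0)), (np.int64(-20), np.int64(2601)), (np.int64(-16), np.int64(1644)), (np.int64(-12), np.int64(326)), (np.int64(-8), np.int64(262)), (np.int64(-4), np.int64(169)), (np.int64(0), np.int64(68)), (np.int64(4), np.int64(271)), (np.int64(8), np.int64(467)), (np.int64(12), np.int64(373)), (np.int64(16), np.int64(266)), (np.int64(20), np.int64(169)), (np.int64(24), np.int64(67)), (np.int64(28), np.int64(0)), (np.int64(32), np.int64(0)), (np.int64(36), np.int64(0)), (np.int64(40), np.int64(0)), (np.int64(44), np.int64(0)), (np.int64(48), np.int64(0)), (np.int64(52), np.int64(0))]
plane [  0.0095   0.0027 -16.166 ] [-20.4101 -14.9926 -18.1557] [ 16.4951  14.9975 -13.9712] [ 17. 186. 102.]
200 [ 23 212 119] [  9.  -0. 114.]
208 [ 22 221 119] [  3.  -0. 114.]
216 [ 22 226 116] [ -4.  -0. 115.]
224 [ 27 202 224] [-11.  -0. 114.]
232 [ 27 202 228] [-17.  -0. 112.]
240 [14 34 82] [18. -1. 18.]
248 [ 12 216  91] [16. -1. 12.]
256 [ 10 200  70] [14. -1.  8.]
264 [ 17 173  65] [16. -1. -3.]
272 [ 17 196  65] [ 16.  -1. -10.]
280 [ 16 183  96] [ 15.  -1. -16.]
288 [ 17 181 104] [ 12.  -1. -16.]
296 [ 17 191  99] [  8.  -1. -17.]
304 [ 18 184  97] [  3.  -1. -16.]
312 [ 16 192 101] [ -1.  -1. -16.]
320 [ 17 178 106] [ -6.  -1. -15.]
328 [ 17 193  98] [-10.  -1. -16.]
336 [ 16 179 101] [-14.  -1. -17.]
344 [ 16 192  89] [-19.  -1. -16.]
```

The cap plane is level (tilt under 0.6°) and its top is 45 mm above the jar's bottom, so the jar hangs upright with no slip. It sits 2 mm off in tool x, so I correct for that and lower it.

Call:
{"method": "arm_command", "body": {
  "plan": "0.0035 -0.002 0.035 0;0 0 0.025 0;0 0 0.015 0;0 0 0.007 0;0 0 0.002 0;0 0 0 0;0 0 0 0"
}}

```text
clock: 37.42
tcp_pos: [0.5362, 0.4367, 0.0351]
orientation: [-2.413, -2.012, -0.002]
contact_force: [0.5, -0.4, -0.2]
grip_width: 0.0356
gripper_force: 39.3
```

Call:
{"method": "arm_command", "body": {
  "plan": "0 0 0 0;0 0 0 0;0 0 0 0",
  "hand": -0.15
}}

```text
clock: 37.8
tcp_pos: [0.5359, 0.4364, 0.0345]
orientation: [-2.413, -2.012, -0.0]
contact_force: [-0.8, 0.8, 0.3]
grip_width: 0.0492
gripper_force: 0.0
```

Call:
{"method": "arm_command", "body": {
  "plan": "0 0 -0.01 0;0 0 -0.03 0;0 0 -0.05 0;0 0 -0.05 0;-0.06 0 -0.01 0;-0.06 0 0 0;-0.06 0 0 0;0 0 0 0;0 0 0 0"
}}

```text
clock: 38.92
tcp_pos: [0.5038, 0.26, 0.1851]
orientation: [-2.412, -2.011, -0.003]
contact_force: [-0.9, -0.2, 0.4]
grip_width: 0.0491
gripper_force: 0.0
```

```bash
python3 -c "
from wr import *
s=r.get_obs(); I={}
for n in('wrist','scene','top'):
    p,d=eyes.grab_frame(n); I[n]=cv2.cvtColor(p,cv2.COLOR_RGB2BGR); I[n+'d']=d
f=lambda a,w,h:cv2.resize(a,(w,h))
L=np.vstack([f(I['wrist'],400,300),f(I['scene'],400,300)]); Rr=np.vstack([f(I['top'][130:310,90:460],400,195),f(I['scene'][90:240,120:370],400,240),f(I['top'][190:260,360:460],236,165)[:, :, :].repeat(1,0) if 0 else f(I['top'][190:250,350:490],400,165)])
cv2.imwrite('pics/end.png',np.hstack([L,Rr]))
vv,uu=np.mgrid[:420,:560];A=np.c_[uu.ravel(),vv.ravel()]
for n in('top','scene'):
  C=cloud(n,A,I[n+'d'].ravel())
  for k,x,y in(('green',.5103,-.3726),('black',.4907,-.2898),('red',.5094,.2855),('white',.5246,.3692),('jar',.5362,.4331)):
    m=(np.hypot(C[:,0]-x,C[:,1]-y)<.04)&(C[:,2]>.02)&(C[:,2]<.06); P=C[m]
    if len(P)>20:
      h=np.percentile(P[:,2],85); t=P[P[:,2]>h-.006]; print(n,k,len(P),'top z %.1f'%(h*1000),'ctr',t.mean(0)*1000)
"
```

```text
top green 262 top z 34.2 ctr [ 510.3815 -370.4229   32.4954]
top black 249 top z 31.9 ctr [ 490.857  -290.5744   30.2015]
top red 238 top z 33.9 ctr [508.6888 283.2233  32.0871]
top white 23 top z 32.2 ctr [509.8218 382.1215  30.2775]
scene green 251 top z 34.7 ctr [ 510.0176 -368.7049   33.4745]
scene black 228 top z 33.1 ctr [ 491.4361 -289.263    31.6676]
scene red 596 top z 35.2 ctr [510.1305 285.7273  33.8092]
scene white 628 top z 33.2 ctr [525.7061 371.2221  31.924 ]
scene jar 684 top z 51.8 ctr [537.436  436.5345  50.7956]
```

View pics/end.png

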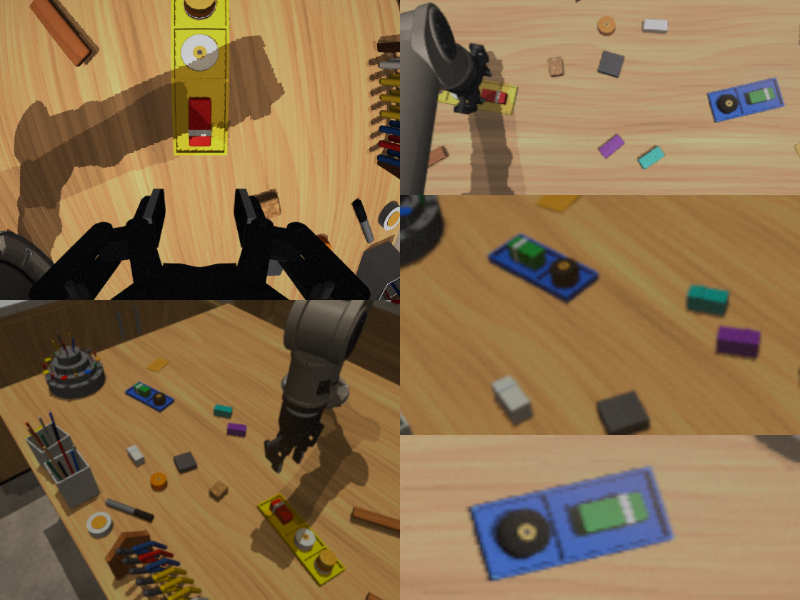

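The final view shows both kits complete. The blue tray has the green bar and the black wheel. The yellow tray has the red bar at wrist-panel (200,120), the white wheel at (200,52) and the jar upright at (200,5). Top heights match pieces resting on the 5 mm floors, and the white bar and orange wheel have not moved.

```bash
python3 -c "
from bench import ticket
print(ticket.hand_in())"
```

```text
the job is handed in; nothing more can be done
None
```

Both polishing kits are made up as asked and the job was handed in at about 39 s on the robot's clock; the judge's verdict was not shown.

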